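# Shut the propagator drawer and hold its lid open at 40 degrees

## Task

The clay pots in the propagator need airing: first push its open drawer fully home until it seats in its catch, then grip the lid by the bar on top, raise it to 40 degrees from closed (within 5 degrees either way) and hold it still there. Finish while holding it: the lid falls shut if let go, so keep the bar in the gripper and let nothing else prop it. Leave the jar, saucer, rake and stakes where they are.

Things in the scene. Friction and masses are not known exactly. Their poses are not given: they have to be found in the camera images.
- propagator: Grey box, fixed to the bench, 220 mm deep (its x), 340 mm wide (its y), 140 mm high to the rim that the lid lies on. Origin at bench height below the middle of its front face; its x axis points from the front face into the box (away from the robot), y to the left, z up. It stands at varying places and turned up to 13 degrees.
- drawer (a joint): How far the drawer is pulled out of the propagator's front, in m; 0 = fully home against its stop. It slides along the propagator's x axis. Sliding friction is about 2 N; from 14 mm before home a spring catch resists (about 5 N more) and then, from 6 mm, draws it home. At the start it is out 25 to 55 mm.
- drawer_pull (a point): Middle of the drawer's pull: a level steel bar 10 mm thick and 90 mm long along the propagator's y, on the drawer front. The bar's centre line is 36 mm in front of the drawer front, 90 mm above the bench. With the drawer home this point lies at x -36 mm, y 0, z 90 mm in the propagator's frame.
- lid (a joint): Opening angle of the lid in rad: 0 = closed (at the start), 0.698 = 40 degrees. Held by nothing but the hand: it falls shut from any angle below about 80 degrees. It weighs roughly 0.5 kg; a lift of 2 to 5 N at the bar carries it.
- lid_bar (a point): Middle of the round steel bar handle on the lid: 12 mm thick, 110 mm long along the propagator's y, on a post at each end, its centre line 35 mm above the lid's top face and 20 mm behind the lid's front edge; it moves with the lid. Closed, it lies at x 20 mm, y 0, z 187 mm in the propagator's frame, which is 200 mm in front of and 47 mm above the hinge line. The round bar can turn between the fingers as the lid swings.
- lid_hinge (a point): Middle of the lid's hinge line, on the propagator's rear rim: x 220 mm, y 0, z 140 mm in its frame. The hinge line runs along the propagator's y; the lid (220 x 340 mm, 12 mm thick, aluminium frame with a clear pane) swings up and away from the robot.
- jar: Closed glass jar with a metal screw lid, 80 mm across, 135 mm high, standing at the front and to one side of the propagator; origin at the centre of its underside. Bystander.
- saucer: White ceramic saucer, 130 mm across, 18 mm high, at the front and to one side of the propagator; origin at the centre of its underside. Bystander.
- rake: Orange plastic hand rake lying on the bench, about 260 mm long along its x, 78 mm wide; origin near its middle, at bench height, beside the propagator. Bystander.
- stakes: Clipped bundle of bamboo stakes lying on the bench, 310 mm long along its x, 41 mm wide, 28 mm high; beside the propagator; origin under its middle. Bystander.

How it is judged:
By the outcome, as a careful person would: the job done as asked, in the order asked, and still so for the second after the job is handed in, while the arm keeps its last pose, push and grip.
It also fails if it takes over 48 s, if anything falls off the work surface, if the arm or the gripper's body presses on something with over 40 N, if the wrist force passes 120 N, or if a joint passes its speed limit or range.

## Robot

A 6-joint arm with a two-finger parallel gripper is mounted at the origin on the work surface. World frame = base frame: x ahead of the robot, y to its left, z up, the work surface at z = 0. Lengths are in m, angles in rad, forces in N, time in s.
With the tool pointing down it reaches from about 0.225 to 0.875 m from the base axis. Payload 3.4 kg.
Tool frame: the origin (TCP) lies on the centre line of the jaws, within the pads' length; the fingertips stand 25 mm ahead of it and the grasp point (between the pads) lies 6 mm ahead of it (finger_overhang is the distance from the TCP to the fingertips, in m); z points along the fingers, y is the direction in which the jaws open and shut (so a half turn about z gives the same grasp; the last joint's range is limited). The gripper opens to 85 mm and grips with 20 to 120 N. Pads are 22 mm wide; open, the fingers measure 114 mm over their backs; the gripper's body (76 mm by 85 mm) begins 54 mm behind the grasp point. The pads swing forward as they close: fully open they stand 13 mm farther back than shut.
Start: joints at [-1.377, 0.276, 1.505, -0, 1.361, -0.121], TCP at [0.178, -0.547, 0.256] pointing down, gripper open.
Joint ranges: [-2.89, 2.89], [-0.75, 2.08], [0.22, 2.7], [-1.18, 4.32], [0.11, 2.71], [-2.7, 2.7]. Speed limits (rad/s): [2.57, 2.57, 3.14, 3.14, 3.14, 3.14].

## Interface

Orientations are given as a unit quaternion [w, x, y, z].
In Python, from plant import * gives the robot as it stands.
- The arm moves only by the tool jog_arm, never from a script. Its argument "rows" is a list of rows, each a list of 7 numbers: the finger opening in mm, from 0 to 85.4, then the shift along the tool's x, y, z in mm, then the turn, a rotation vector about the tool's x, y, z in rad. In form: [[claw, x, y, z, rx, ry, rz], ...]. A call has 1 to 5 rows; each row shifts and turns the commanded pose from where the row before left it, along the tool's axes as they then stand; what a row does not reach is not made up. A row lasts 1/8 s, in which the tool goes at most 62.5 mm and 10.7 degrees, less where a joint would pass 70% of its speed; a pose out of reach is approached as far as the arm can. A call with a gripper value outside its range is refused whole. The fingers move at their own pace and stop on an object; "newtons" is the grip in N (left out, the last holds). Time passes only in rows, so rows that do not move let the fingers close. It gives the time, the measured TCP pose, the force and the opening at its end, in the units of the state.
- sense(): the state, without advancing time (a new reading comes with each control period).
- read_camera(name): name is "side" or "top" or "wrist"; returns the picture (480x640x3 uint8, blue, green, red); there is no depth.
- camera_params(name): a dict with "fov_y" (degrees; the focal length in pixels is half the picture's height over the tangent of half this angle, whatever the lens; pixels are square), "cx", "cy" (the principal point, pixels), "position" and "attitude" of the camera in the world. Camera axes: x right, y up, looking along -z (the intrinsics and any distortion apply to the point x, -y, -z); pixel columns grow to the right and rows downward; lengths in m; the calibration is good to about 2 mm. The wrist camera is an equidistant fisheye: a pixel r from the principal point sees the ray r / f radians off the axis. A picture is of the moment at which its call begins: read the wrist's pose just before it. camera_params takes no time and is no camera call; for the wrist camera it gives the pose at the moment of the call.
- sign_off(): hands the job in, once; it reports no verdict.
Trained networks look in the newest picture that a camera, given by its name, has taken for a name from the list of things; names that differ only in an ending like _2 or _b are one class to them, and where a whole thing is asked for, a point or a joint stands for the part that bears it (a point fixed in the world has none). Each returns a list of dicts, best first, with "conf" (0 to 1); they miss things now and then, are a little off and sometimes report something else, mostly with a low value. They report only what shows in the picture. A call takes as long as a camera call.
- find_in(name, camera): "rect" ([centre column, centre row, width, height] in pixels, round what is visible of it).
The state is a dict: "t": time; "q": joint angles; "qd": joint speeds; "tau": joint torques, N m; "tcp_pos": TCP position; "tool_rot": TCP orientation; "wrist_force": force on the tool from outside, world axes, zero at the start; "wrist_torque": the same for the moment, N m; "width": finger opening in m.
Only numpy, scipy, OpenCV 4.12 (cv2) and the standard library are available. Lean on these libraries where they do the work, as an engineer would, in place of code of your own. Each camera call takes 0.05 s, during which the arm holds its last target.

## Working session

There is one attempt and no reset: what is moved stays moved. The work goes in short steps, Python scripts to look and compute and a tool call to move; the robot and the scene stay as the last step left them, time stands still between calls to the robot, and variables do not carry over. Pictures are saved under pics/ and viewed, and the job is handed in when it is done.

Besides the shell and the picture viewer there is one more tool, called as name(argument=value, ...) on one line, values as JSON. jog_arm: Moves the arm, as the interface text tells. Its arguments: {"type":"object","properties":{"rows":{"type":"array","items":{"type":"array","items":{"type":"number"}}},"newtons":{"type":"number"}},"required":["rows"]}

```bash
ls; mkdir -p pics; python3 - <<'E'
from plant import *
import cv2
s=sense();print(s)
for c in ["side","top"]:
    im=read_camera(c);cv2.imwrite(f"pics/{c}0.png",im);print(c,camera_params(c))
    for n in ["propagator","drawer_pull","lid_bar","lid_hinge"]:
        print(n,find_in(n,c)[:2])
E
```

```text
pics
{'t': 0.0, 'q': array([-1.37700256e+00,  2.76635973e-01,  1.50613599e+00, -1.14047734e-05,
        1.36067230e+00, -1.20980719e-01]), 'qd': array([ 0.00078933, -0.00074572, -0.00016902, -0.0002586 , -0.00018128,
        0.00211411]), 'tau': array([-1.93521173e-04, -4.16769648e+01, -2.45805162e+01, -2.33146484e-04,
        1.10678151e-02, -5.68959322e-06]), 'tcp_pos': array([ 0.17793162, -0.54628207,  0.25541515]), 'tool_rot': array([-9.24986564e-04,  9.87639563e-01,  1.56739393e-01, -3.92699881e-05]), 'wrist_force': array([0.89263113, 0.45412942, 0.8417058 ]), 'wrist_torque': array([ 0.0553156 , -0.02629485,  0.03519222]), 'width': 0.08524634413824303}
side {'fov_y': 53.201876246190224, 'cx': 318.8354671890142, 'cy': 230.48106285558944, 'position': array([0.26984272, 0.75633077, 0.63683111]), 'attitude': array([-0.17231288, -0.09985373,  0.47112298,  0.85929078])}
propagator [{'rect': [277.2, 246.8, 194.7, 162.6], 'conf': 0.94}, {'rect': [272.6, 218.0, 179.0, 102.6], 'conf': 0.28}]
drawer_pull [{'rect': [330.0, 263.3, 84.2, 109.8], 'conf': 0.9}, {'rect': [270.8, 217.0, 177.0, 105.2], 'conf': 0.5}]
lid_bar [{'rect': [270.4, 215.8, 179.9, 105.9], 'conf': 0.61}]
lid_hinge [{'rect': [279.8, 247.7, 191.3, 161.6], 'conf': 0.73}, {'rect': [331.8, 264.5, 81.7, 109.3], 'conf': 0.54}]
top {'fov_y': 52.00854614025011, 'cx': 319.944541221882, 'cy': 244.91578592709155, 'position': array([0.38874666, 0.04390112, 1.09084104]), 'attitude': array([-0.70260306, -0.06331485,  0.07508701,  0.70477097])}
propagator [{'rect': [332.7, 215.6, 174.8, 155.4], 'conf': 0.6}]
drawer_pull [{'rect': [329.0, 268.5, 151.8, 49.2], 'conf': 0.68}, {'rect': [332.8, 192.8, 176.4, 113.3], 'conf': 0.57}]
lid_bar [{'rect': [332.3, 193.4, 174.8, 112.5], 'conf': 0.77}]
lid_hinge [{'rect': [333.1, 212.5, 170.5, 156.7], 'conf': 0.8}]
```

View pics/top0.png

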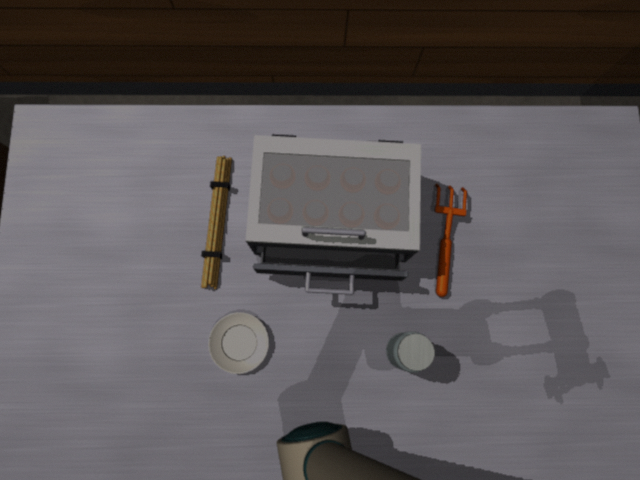

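View pics/side0.png

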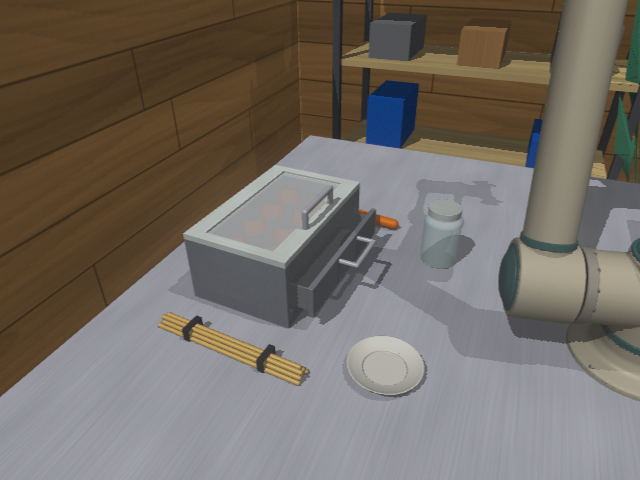

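```bash
python3 - <<'E'
import cv2
a=cv2.imread('pics/top0.png')[120:310,220:440]
cv2.imwrite('pics/topz.png',cv2.resize(a,None,fx=3,fy=3,interpolation=cv2.INTER_CUBIC))
a=cv2.imread('pics/side0.png')[150:350,160:400]
cv2.imwrite('pics/sidez.png',cv2.resize(a,None,fx=3,fy=3,interpolation=cv2.INTER_CUBIC))
E
```

```text
(no output)
```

View pics/topz.png

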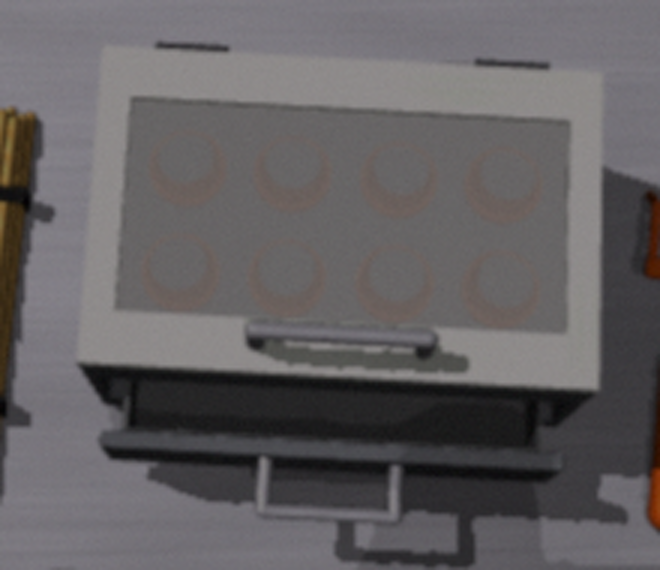

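View pics/sidez.png

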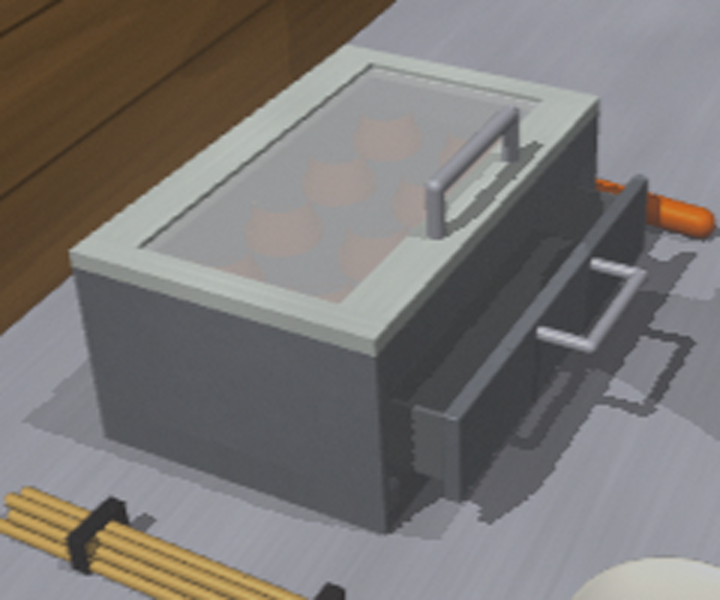

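```bash
cat > h.py <<'E'
import numpy as np
from scipy.spatial.transform import Rotation as R
def rot(q): return R.from_quat([q[1],q[2],q[3],q[0]])
def proj(P,c):
    p=rot(c['attitude']).inv().apply(np.atleast_2d(P)-c['position'])
    f=240/np.tan(np.radians(c['fov_y']/2))
    return np.c_[c['cx']+f*p[:,0]/-p[:,2], c['cy']-f*p[:,1]/-p[:,2]]
def W(prop,P):
    x,y,yaw=prop; return R.from_euler('z',yaw).apply(np.atleast_2d(P))+[x,y,0]
E
python3 - <<'E'
from h import *
from plant import *
from scipy.optimize import least_squares
ct=camera_params('top');cs=camera_params('side')
tz=lambda u,v:(u/3+220,v/3+120); sz=lambda u,v:(u/3+160,v/3+150)
L=[(ct,tz(80,364),(0,.17,.152),0),(ct,tz(600,388),(0,-.17,.152),0),(ct,tz(105,47),(.22,.17,.152),0),(ct,tz(603,72),(.22,-.17,.152),0),
(ct,tz(250,332),(.02,.055,.187),0),(ct,tz(435,343),(.02,-.055,.187),0),(ct,tz(260,515),(-.036,.045,.09),1),(ct,tz(400,518),(-.036,-.045,.09),1),
(cs,sz(72,255),(.22,.17,.152),0),(cs,sz(375,342),(0,.17,.152),0),(cs,sz(598,98),(0,-.17,.152),0),(cs,sz(350,45),(.22,-.17,.152),0),(cs,sz(388,530),(0,.17,0),0),(cs,sz(434,186),(.02,.055,.187),0),(cs,sz(513,115),(.02,-.055,.187),0),(cs,sz(590,346),(-.036,.045,.09),1),(cs,sz(642,272),(-.036,-.045,.09),1)]
def f(p):
    return np.concatenate([proj(W(p[:3],np.array(P)-[p[3]*d,0,0]),c)[0]-uv for c,uv,P,d in L])
r=least_squares(f,[.4,0,0,.04],loss='soft_l1');print(r.x,np.degrees(r.x[2]));print(f(r.x).reshape(-1,2).round(1))
p=r.x
for n,P in dict(pull=(-.036-p[3],0,.09),bar=(.02,0,.187),hinge=(.22,0,.14)).items(): print(n,W(p[:3],P))
for g in ['jar','saucer']:
  print(g,find_in(g,'top')[:1])
s=sense();print(s['t'])
E
```

```text
[ 0.57385733  0.00256532 -0.05478282  0.04684943] -3.1388242026574225
[[-1.1 -0.3]
 [ 0.   0.8]
 [-0.8 -0.6]
 [ 0.1  0.1]
 [ 1.7 -0.6]
 [-1.7 -1.2]
 [ 1.  -1.5]
 [-1.5 -0.2]
 [-0.2 -1.6]
 [ 0.9 -0.8]
 [ 1.2 -0.8]
 [-0.9 -0.5]
 [ 0.3  2. ]
 [ 1.4  0.2]
 [-0.1 -0.8]
 [ 0.9  0. ]
 [ 0.2  1. ]]
pull [[0.49113219 0.00710177 0.09      ]]
bar [[0.59382732 0.00147021 0.187     ]]
hinge [[ 0.79352728 -0.00948087  0.14      ]]
jar [{'rect': [408.5, 353.2, 47.6, 40.0], 'conf': 0.98}]
saucer [{'rect': [239.8, 343.4, 58.7, 60.9], 'conf': 0.61}]
0.6
```

jog_arm(rows=[[0,0,0,0,0,0,-0.172],[0,0,0,0,0,0,-0.172],[0,0,0,0,0,0,-0.172],[0,0,0,0,0,0,-0.172],[0,0,0,0,0,0,-0.172]], newtons=40)

```text
t: 1.23
tcp_pos: [0.178, -0.5468, 0.2564]
tool_rot: [0.0, 0.831, 0.557, -0.0]
wrist_force: [0.4, -0.3, -0.7]
width: 0.0002
```

jog_arm(rows=[[0,0,0,0,0,0,-0.172],[0,0,0,0,0,0,-0.172],[0,0,0,0,0,0,0]])

```text
t: 1.6
tcp_pos: [0.178, -0.5468, 0.2564]
tool_rot: [0.0, 0.726, 0.688, -0.0]
wrist_force: [-0.2, 0.6, -1.2]
width: -0.0004
```

jog_arm(rows=[[0,40,16,0,0,0,0],[0,40,16,0,0,0,0],[0,40,16,0,0,0,0],[0,40,16,0,0,0,0],[0,40,16,0,0,0,0]])

```text
t: 2.22
tcp_pos: [0.2688, -0.3499, 0.2565]
tool_rot: [0.0, 0.727, 0.687, 0.0]
wrist_force: [-0.2, 0.8, -0.0]
width: -0.0003
```

jog_arm(rows=[[0,40,16,0,0,0,0],[0,40,16,0,0,0,0],[0,40,16,0,0,0,0],[0,40,16,0,0,0,0],[0,40,16,0,0,0,0]])

```text
t: 2.85
tcp_pos: [0.3591, -0.1544, 0.2566]
tool_rot: [0.001, 0.726, 0.687, 0.0]
wrist_force: [-0.3, -0.6, -0.2]
width: 0.0001
```

jog_arm(rows=[[0,40,16,0,0,0,0],[0,40,16,0,0,0,0],[0,40,16,0,0,0,0],[0,40,16,0,0,0,0],[0,0,0,0,0,0,0]])

```text
t: 3.48
tcp_pos: [0.4317, 0.003, 0.2564]
tool_rot: [0.0, 0.725, 0.689, 0.001]
wrist_force: [-0.3, -0.5, 0.9]
width: -0.0
```

jog_arm(rows=[[0,4,0,40,0,0,0],[0,3,0,40,0,0,0],[0,0,0,40,0,0,0],[0,0,0,40,-0.175,0,0],[0,0,0,0,-0.175,0,0]])

```text
t: 4.1
tcp_pos: [0.4307, 0.0073, 0.1001]
tool_rot: [0.115, 0.717, 0.679, 0.11]
wrist_force: [-0.1, 0.8, -0.7]
width: -0.0002
```

```bash
python3 - <<'E'
from plant import *
import cv2
s=sense();print(s['tcp_pos'],s['tool_rot'],s['wrist_force'])
cv2.imwrite("pics/side1.png",read_camera('side')[130:370,140:460].repeat(2,0).repeat(2,1))
E
```

```text
[0.43073833 0.00729299 0.10009912] [0.11513813 0.71676735 0.67888753 0.10999772] [-0.09077605  0.82482989 -0.73539422]
```

View pics/side1.png

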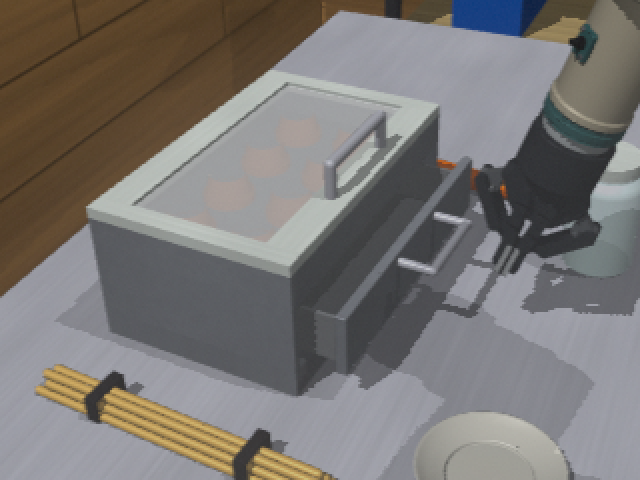

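jog_arm(rows=[[0,0,0,0,0,0,-0.1745],[0,0,0,0,0,0,-0.1745],[0,0,0,0,0,0,-0.1745],[0,0,0,0,0,0,-0.1745],[0,0,0,0,0,0,-0.1745]])

```text
t: 4.78
tcp_pos: [0.4325, 0.0073, 0.1027]
tool_rot: [0.15, 0.36, 0.919, 0.05]
wrist_force: [-0.4, -0.3, 0.5]
width: 0.0002
```

jog_arm(rows=[[0,0,0,0,0,0,-0.1745],[0,0,0,0,0,0,-0.1745],[0,0,0,0,0,0,-0.1745],[0,0,0,0,0,0,-0.1745],[0,0,0,0,0,0,0]])

```text
t: 5.4
tcp_pos: [0.4325, 0.0074, 0.1026]
tool_rot: [0.159, 0.027, 0.987, -0.003]
wrist_force: [-0.8, -0.2, -0.0]
width: -0.0001
```

jog_arm(rows=[[0,-8,0,4,0,0,0],[0,-8,0,4,0,0,0],[0,-8,0,4,0,0,0],[0,-8,0,4,0,0,0],[0,0,0,0,0,0,0]])

```text
t: 6.02
tcp_pos: [0.4681, 0.0062, 0.0967]
tool_rot: [0.159, 0.026, 0.987, -0.003]
wrist_force: [-0.7, 1.0, -0.8]
width: -0.0004
```

```bash
python3 - <<'E'
from plant import *
import cv2
s=sense();print(s['tcp_pos'],s['tool_rot'],s['wrist_force'])
cv2.imwrite("pics/side2.png",read_camera('side')[130:370,140:460].repeat(2,0).repeat(2,1))
E
```

```text
[0.46814203 0.00622178 0.09672577] [ 0.15915607  0.02551646  0.98691776 -0.00340414] [-0.71947663  1.00908878 -0.83944253]
```

View pics/side2.png

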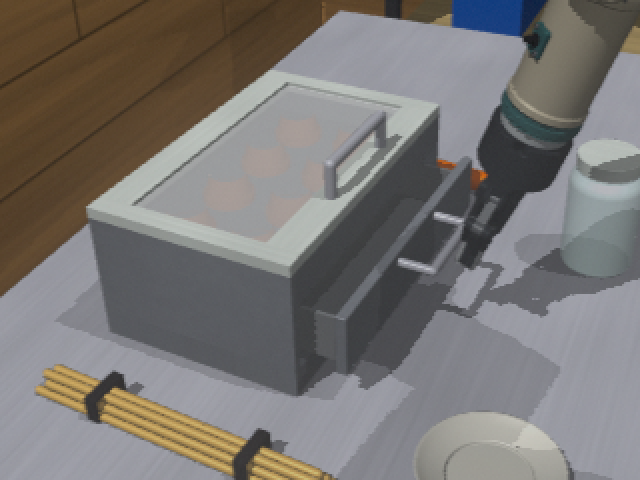

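jog_arm(rows=[[0,-5.7,0,1.9,0,0,0],[0,-5.7,0,1.9,0,0,0],[0,-5.7,0,1.9,0,0,0],[0,-5.7,0,1.9,0,0,0],[0,-5.7,0,1.9,0,0,0]])

```text
t: 6.7
tcp_pos: [0.4973, 0.0047, 0.0966]
tool_rot: [0.159, 0.025, 0.987, -0.003]
wrist_force: [-1.3, -0.2, -1.3]
width: -0.0002
```

jog_arm(rows=[[0,-3.8,0,1.25,0,0,0],[0,-3.8,0,1.25,0,0,0],[0,-3.8,0,1.25,0,0,0],[0,-3.8,0,1.25,0,0,0]])

```text
t: 7.2
tcp_pos: [0.512, 0.0041, 0.0962]
tool_rot: [0.158, 0.025, 0.987, -0.003]
wrist_force: [-3.4, -0.1, -0.3]
width: 0.0001
```

jog_arm(rows=[[0,-1.9,0,0.6,0,0,0],[0,-1.9,0,0.6,0,0,0]])

```text
t: 7.45
tcp_pos: [0.5187, 0.0035, 0.0975]
tool_rot: [0.161, 0.026, 0.987, -0.004]
wrist_force: [-0.1, -0.1, 0.1]
width: 0.0001
```

jog_arm(rows=[[0,-1.9,0,0.6,0,0,0],[0,-1.9,0,0.6,0,0,0]])

```text
t: 7.7
tcp_pos: [0.5201, 0.0037, 0.0965]
tool_rot: [0.158, 0.025, 0.987, -0.003]
wrist_force: [-5.6, -0.1, 1.2]
width: 0.0
```

jog_arm(rows=[[0,-1.9,0,0.6,0,0,0],[0,-1.9,0,0.6,0,0,0]])

```text
t: 7.95
tcp_pos: [0.5208, 0.0039, 0.0951]
tool_rot: [0.154, 0.025, 0.988, -0.003]
wrist_force: [-11.6, -1.1, 3.8]
width: 0.0001
```

```bash
python3 - <<'E'
from plant import *
import cv2
s=sense();print(s['tcp_pos'],s['tool_rot'],s['wrist_force'])
cv2.imwrite("pics/side3.png",read_camera('side')[130:370,140:460].repeat(2,0).repeat(2,1))
cv2.imwrite("pics/top3.png",read_camera('top')[120:320,220:440].repeat(3,0).repeat(3,1))
E
```

```text
[0.5208056  0.00391421 0.0951371 ] [ 0.1544209   0.02525925  0.98767793 -0.00290848] [-11.60403112  -1.10582062   3.80073342]
```

View pics/side3.png

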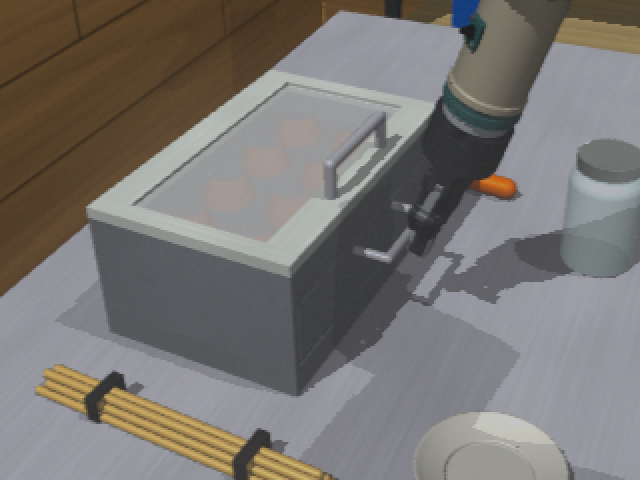

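View pics/top3.png

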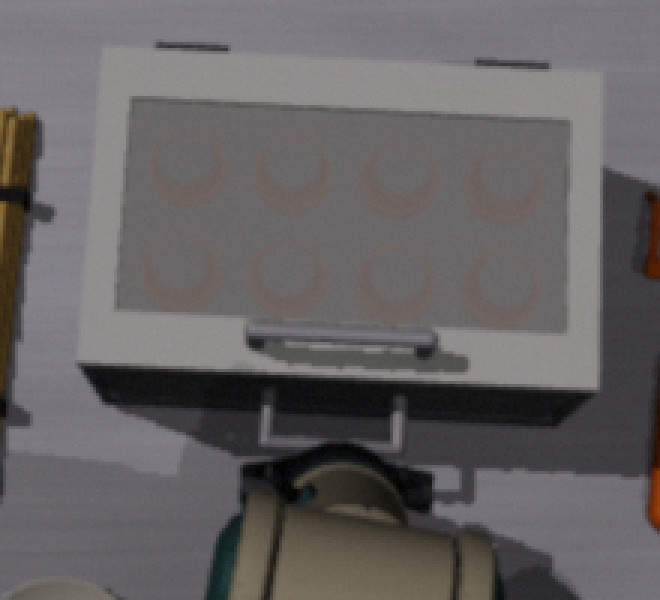

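jog_arm(rows=[[0,9.5,0,-3,0,0,0],[0,19,0,-6,0,0,0],[0,19,0,-6,0,0,0],[0,-6,0,-19,0,0,0],[0,-15,0,-45,0,0,0]])

```text
t: 8.68
tcp_pos: [0.4744, 0.0058, 0.1632]
tool_rot: [0.158, 0.026, 0.987, -0.003]
wrist_force: [1.5, -0.7, 0.1]
width: 0.0005
```

jog_arm(rows=[[85,-15,0,-45,0,0,0],[85,-15,0,-45,0,0,0],[85,-10,0,-30,0,0.16,0],[85,0,0,0,0,0.16,0],[85,0,0,0,0,0,0.1745]])

```text
t: 9.3
tcp_pos: [0.4794, 0.0051, 0.2909]
tool_rot: [0.002, 0.115, 0.993, 0.001]
wrist_force: [0.1, 0.3, 0.0]
width: 0.0849
```

jog_arm(rows=[[85,0,0,0,0,0,0.1745],[85,0,0,0,0,0,0.1745],[85,0,0,0,0,0,0.1745],[85,0,0,0,0,0,0.1745],[85,0,0,0,0,0,0.1745]])

```text
t: 9.93
tcp_pos: [0.4766, 0.0055, 0.2907]
tool_rot: [0.001, 0.524, 0.851, 0.001]
wrist_force: [-0.6, -0.3, 0.4]
width: 0.0848
```

jog_arm(rows=[[85,0,0,0,0,0,0.1745],[85,0,0,0,0,0,0.1745],[85,0,0,0,0,0,0.1745],[85,0,0,0,0,0,0]])

```text
t: 10.42
tcp_pos: [0.4763, 0.0055, 0.2906]
tool_rot: [0.0, 0.724, 0.69, 0.001]
wrist_force: [-0.1, -0.3, -0.3]
width: 0.0853
```

```bash
python3 - <<'E'
from plant import *
from h import *
import cv2
s=sense();M=rot(s['tool_rot']).as_matrix();print(s['t'],s['tcp_pos'],s['q'],'\n',M)
p=[ 0.57385733,0.00256532,-0.05478282]
ax=W(p,[1,0,0])[0]-W(p,[0,0,0])[0]
b=W(p,[.02,0,.187])[0]
print('shift to bar, grasp point',M.T@(b-s['tcp_pos'])*1000-[0,0,6],'yaw err',np.degrees(np.arctan2(M[1,1],M[0,1]))+3.14)
cv2.imwrite("pics/side4.png",read_camera('side'))
cv2.imwrite("pics/top4.png",read_camera('top')[120:320,220:440].repeat(3,0).repeat(3,1))
E
```

```text
10.425 [0.476308   0.00552065 0.29060717] [-1.35710963e-01  1.05479062e-01  1.64056455e+00  1.53177855e-03
  1.39329536e+00 -8.68806695e-02] 
 [[ 0.04907774  0.99879199  0.00243713]
 [ 0.99879411 -0.04908075  0.00118891]
 [ 0.00130709  0.00237585 -0.99999632]]
shift to bar, grasp point [  1.58660939 117.33000189  97.8883816 ] yaw err 0.3267420496711253
```

View pics/side4.png

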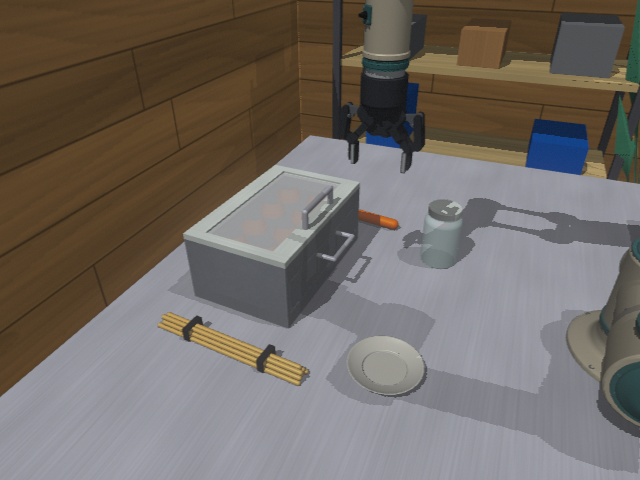

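View pics/top4.png

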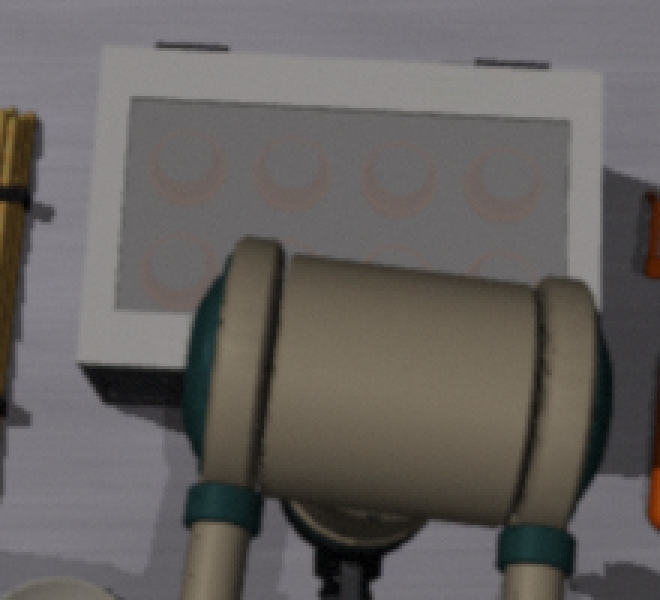

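jog_arm(rows=[[85,0.5,29,0,0,0,0.003],[85,0.5,29,0,0,0,0.003],[85,0.5,29,0,0,0,0],[85,0,30,0,0,0,0],[85,0,0,0,0,0,0]])

```text
t: 11.15
tcp_pos: [0.5942, 0.0004, 0.2894]
tool_rot: [-0.0, 0.726, 0.687, 0.001]
wrist_force: [-0.5, 0.3, -0.4]
width: 0.085
```

jog_arm(rows=[[85,0,0,24,0,0,0],[85,0,0,24,0,0,0],[85,0,0,24,0,0,0],[85,0,0,24,0,0,0],[85,0,0,0,0,0,0]])

```text
t: 11.78
tcp_pos: [0.5901, 0.001, 0.1926]
tool_rot: [-0.002, 0.727, 0.687, -0.001]
wrist_force: [0.2, -0.2, -0.1]
width: 0.0851
```

```bash
python3 - <<'E'
from plant import *
from h import *
import cv2
s=sense();M=rot(s['tool_rot']).as_matrix();print(s['t'],s['tcp_pos'],s['wrist_force'])
p=[ 0.57385733,0.00256532,-0.05478282]
b=W(p,[.02,0,.187])[0]
print('left',M.T@(b-s['tcp_pos'])*1000-[0,0,6])
cv2.imwrite("pics/side5.png",read_camera('side')[130:330,160:420].repeat(3,0).repeat(3,1))
cv2.imwrite("pics/wrist5.png",read_camera('wrist'))
E
```

```text
11.775 [0.59012233 0.00104441 0.19256797] [ 0.2291722  -0.16893691 -0.13897844]
left [ 0.62391644  3.70419022 -0.45019889]
```

View pics/side5.png

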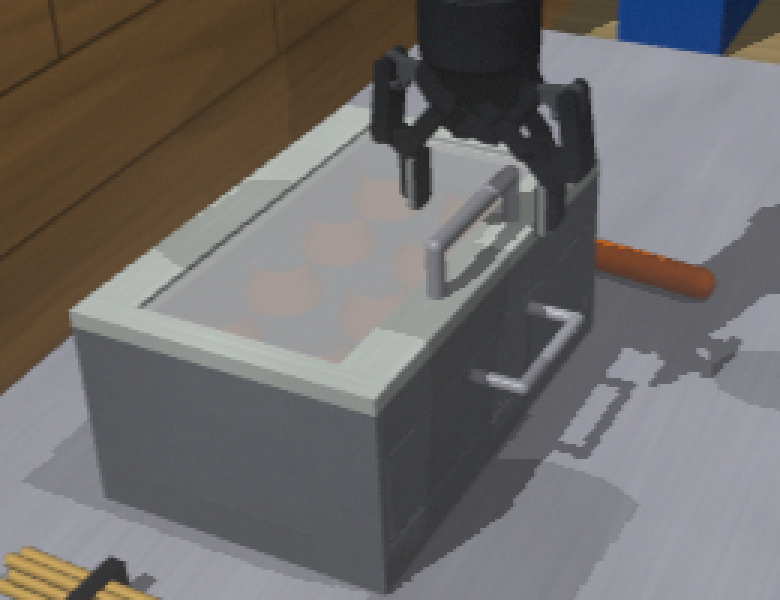

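View pics/wrist5.png

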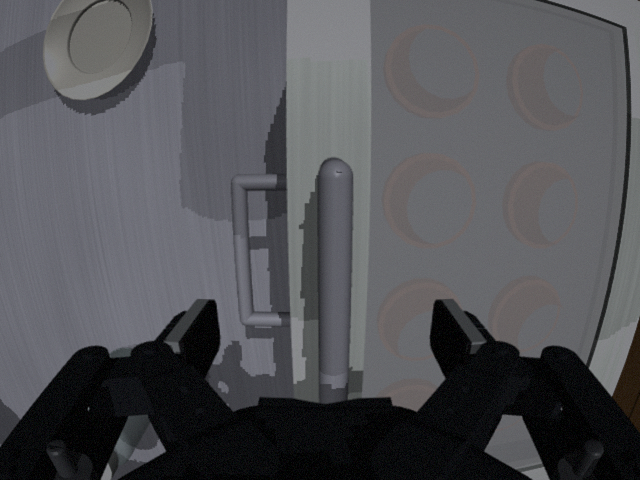

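jog_arm(rows=[[60,0,3.5,0,0,0,0],[30,0,0,0,0,0,0],[10,0,0,0,0,0,0],[5,0,0,0,0,0,0],[5,0,0,0,0,0,0]], newtons=40)

```text
t: 12.5
tcp_pos: [0.5948, 0.0007, 0.1943]
tool_rot: [-0.001, 0.727, 0.687, -0.0]
wrist_force: [-2.8, -0.1, 4.0]
width: 0.0105
```

jog_arm(rows=[[5,0,0,0,0,0,0],[5,0,0,0,0,0,0]])

```text
t: 12.75
tcp_pos: [0.5948, 0.0007, 0.1943]
tool_rot: [-0.001, 0.727, 0.687, -0.0]
wrist_force: [-4.8, 0.7, 6.2]
width: 0.0105
```

```bash
python3 - <<'E'
from plant import *
from h import *
import cv2
s=sense();M=rot(s['tool_rot']).as_matrix();print(s['t'],s['tcp_pos'],s['wrist_force'],s['width'],'\n',M)
print("hinge frame: bar angles -> dx,dz per 5deg")
r=np.hypot(.2,.047);a0=np.arctan2(.047,.2);prev=None
for d in range(0,46,5):
    a=a0+np.radians(d);v=np.array([-r*np.cos(a),r*np.sin(a)])*1000
    if prev is not None: print(d,(v-prev).round(1),(v-v0).round(1))
    else: v0=v
    prev=v
cv2.imwrite("pics/side6.png",read_camera('side')[130:330,160:420].repeat(3,0).repeat(3,1))
cv2.imwrite("pics/wrist6.png",read_camera('wrist'))
E
```

```text
12.75 [0.59484549 0.00066187 0.1942779 ] [-4.80002135  0.72351178  6.22201827] 0.010529191711674567 
 [[ 0.05697883  0.99837258 -0.0023693 ]
 [ 0.99837454 -0.05697553  0.00143865]
 [ 0.00130131 -0.00244742 -0.99999616]]
hinge frame: bar angles -> dx,dz per 5deg
5 [ 4.9 17.3] [ 4.9 17.3]
10 [ 6.3 16.8] [11.2 34. ]
15 [ 7.8 16.1] [19.  50.2]
20 [ 9.2 15.4] [28.1 65.6]
25 [10.5 14.6] [38.6 80.1]
30 [11.7 13.6] [50.3 93.7]
35 [12.8 12.5] [ 63.1 106.2]
40 [13.9 11.3] [ 77.  117.6]
45 [14.8 10.1] [ 91.8 127.7]
```

View pics/side6.png

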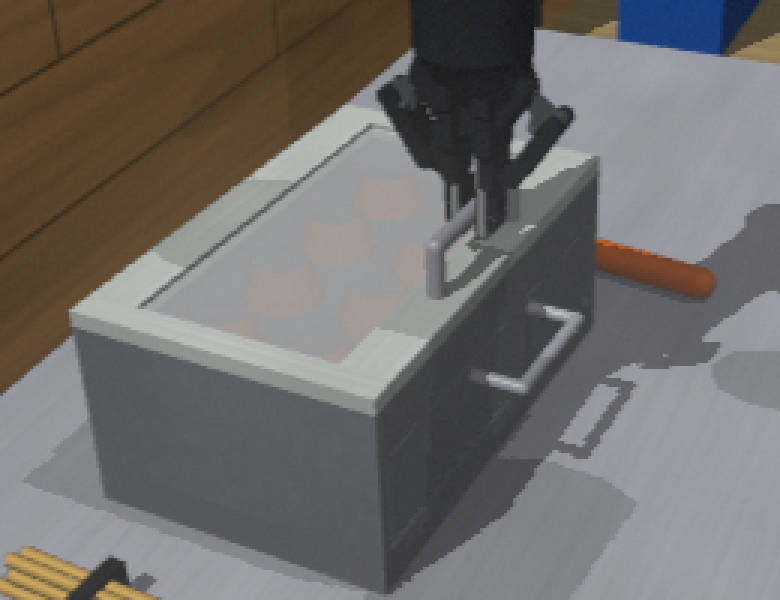

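View pics/wrist6.png

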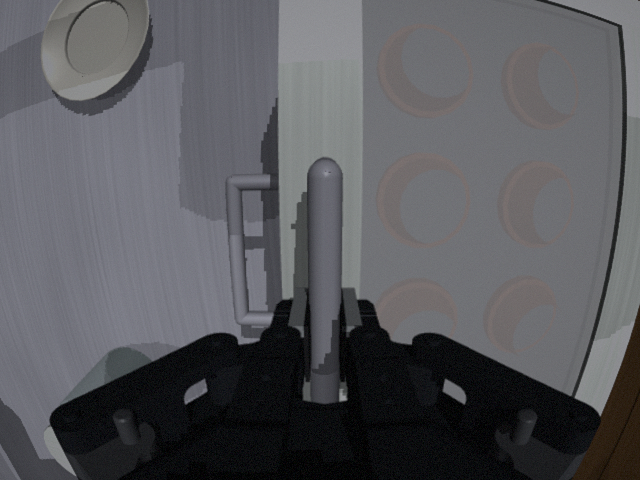

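jog_arm(rows=[[5,0,2.3,-8.7,0,0,0],[5,0,2.6,-8.6,0,0,0],[5,0,3.0,-8.5,0,0,0],[5,0,3.3,-8.3,0,0,0]])

```text
t: 13.35
tcp_pos: [0.6055, 0.0001, 0.2279]
tool_rot: [-0.002, 0.727, 0.687, -0.001]
wrist_force: [-6.8, 0.1, -2.3]
width: 0.0107
```

jog_arm(rows=[[5,0,3.7,-8.2,0,0,0],[5,0,4.1,-7.9,0,0,0],[5,0,4.4,-7.8,0,0,0],[5,0,4.8,-7.6,0,0,0]])

```text
t: 13.85
tcp_pos: [0.6218, -0.0009, 0.2598]
tool_rot: [-0.003, 0.727, 0.687, -0.002]
wrist_force: [-9.0, -0.6, 0.4]
width: 0.0106
```

```bash
python3 - <<'E'
from plant import *
from h import *
import cv2
s=sense();print(s['t'],s['tcp_pos'],s['wrist_force'],s['width'])
cv2.imwrite("pics/side7.png",read_camera('side')[80:330,160:420].repeat(2,0).repeat(2,1))
E
```

```text
13.85 [ 0.62177286 -0.00087688  0.25983916] [-9.04301623 -0.55500737  0.44121718] 0.010560064340534147
```

View pics/side7.png

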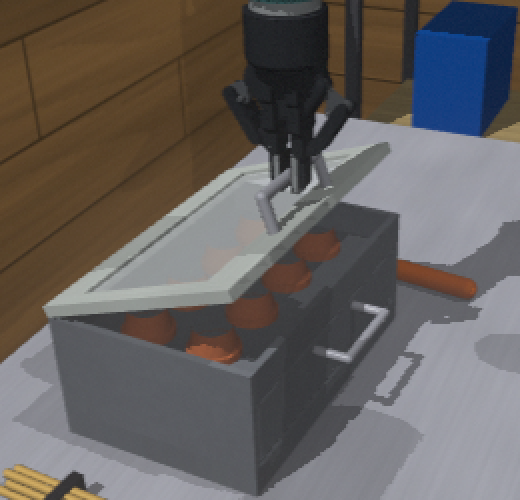

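jog_arm(rows=[[5,0,4.6,-7.4,0,0,0],[5,0,5.0,-7.2,0,0,0],[5,0,5.3,-6.9,0,0,0],[5,0,5.6,-6.7,0,0,0]])

```text
t: 14.4
tcp_pos: [0.643, -0.0021, 0.2886]
tool_rot: [-0.002, 0.727, 0.687, -0.001]
wrist_force: [-6.7, 0.1, 0.0]
width: 0.0106
```

jog_arm(rows=[[5,0,6.2,-6.4,0,0,0],[5,0,6.5,-6.1,0,0,0],[5,0,6.8,-5.8,0,0,0],[5,0,7.1,-5.5,0,0,0]])

```text
t: 14.9
tcp_pos: [0.6693, -0.0036, 0.3138]
tool_rot: [-0.002, 0.727, 0.687, -0.001]
wrist_force: [-8.8, 1.3, 4.6]
width: 0.0101
```

jog_arm(rows=[[5,0,0,0,0,0,0],[5,0,0,0,0,0,0]])

```text
t: 15.15
tcp_pos: [0.6696, -0.0036, 0.314]
tool_rot: [-0.001, 0.727, 0.687, -0.0]
wrist_force: [-9.0, 0.3, 5.7]
width: 0.0101
```

```bash
python3 - <<'E'
from plant import *
from h import *
import cv2
s=sense();M=rot(s['tool_rot']).as_matrix();print(s['t'],s['tcp_pos'],s['wrist_force'],s['width'])
p=[ 0.57385733,0.00256532,-0.05478282]
g=s['tcp_pos']+M@[0,0,.006]; h=W(p,[.22,0,.14])[0]; d=g-h; ax=R.from_euler('z',p[2]).apply([1,0,0])
X=-d@ax; print('r',np.hypot(X,d[2]),'lid angle',np.degrees(np.arctan2(d[2],X)-np.arctan2(.047,.2)))
cv2.imwrite("pics/side8.png",read_camera('side')[60:330,140:440].repeat(2,0).repeat(2,1))
cv2.imwrite("pics/wrist8.png",read_camera('wrist'))
cv2.imwrite("pics/top8.png",read_camera('top'))
# predicted lid corner pixels for angles
cs=camera_params('side');
for a in (35,40,45):
    A=np.radians(a); c,sn=np.cos(A),np.sin(A)
    P=[]
    for y in (.17,-.17):
        for lx,lz in((-.22,.012),(-.22,0)):
            P.append((.22+lx*c+lz*sn,y,.14-lx*sn+lz*c))
    P.append((.22+ -.2*c+.047*sn,.055,.14+.2*sn+.047*c))
    print(a,((proj(W(p,P),cs)-[140,60])*2).round(0).tolist())
E
```

```text
15.15 [ 0.6695653  -0.00359073  0.3139592 ] [-8.98744853  0.27042428  5.73608988] 0.010116709752462252
r 0.20883995683064346 lid angle 40.31318852228533
35 [[234.0, 267.0], [242.0, 279.0], [405.0, 131.0], [411.0, 141.0], [267.0, 187.0]]
40 [[219.0, 247.0], [228.0, 260.0], [394.0, 116.0], [401.0, 126.0], [253.0, 173.0]]
45 [[203.0, 229.0], [213.0, 241.0], [383.0, 102.0], [390.0, 111.0], [238.0, 159.0]]
```

View pics/side8.png

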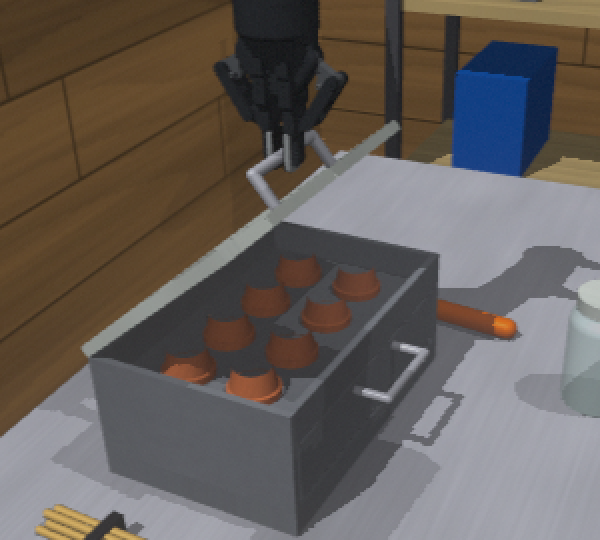

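View pics/wrist8.png

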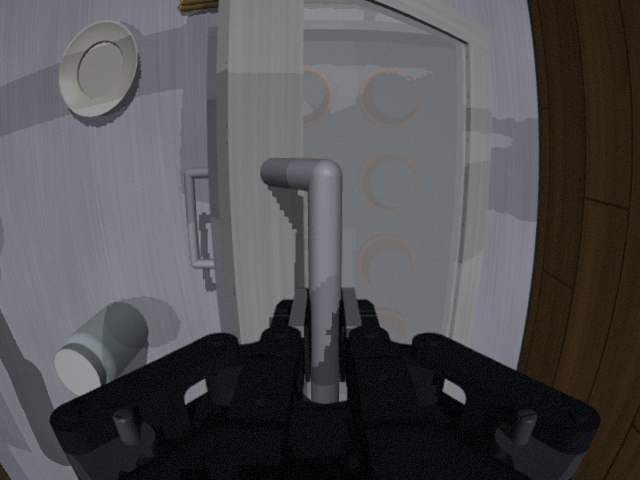

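View pics/top8.png

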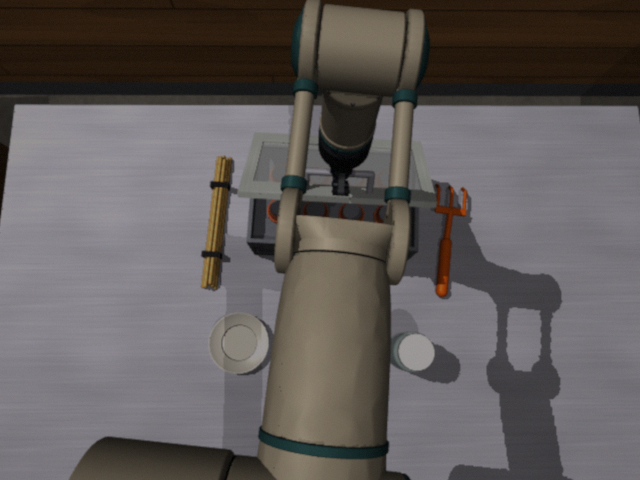

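jog_arm(rows=[[5,0,0,0,0,0,0],[5,0,0,0,0,0,0],[5,0,0,0,0,0,0],[5,0,0,0,0,0,0],[5,0,0,0,0,0,0]])

```text
t: 15.92
tcp_pos: [0.6695, -0.0036, 0.3139]
tool_rot: [-0.001, 0.727, 0.687, -0.0]
wrist_force: [-9.0, 1.4, 4.9]
width: 0.0103
```

```bash
python3 - <<'E'
from plant import *
from h import *
import cv2
s=sense();print(s['t'],s['tcp_pos'],s['wrist_force'],s['width'],abs(s['qd']).max())
im=read_camera('side')[60:330,140:440].repeat(2,0).repeat(2,1)
print(abs(im.astype(int)-cv2.imread('pics/side8.png')).mean(), abs(im.astype(int)-cv2.imread('pics/side8.png")'[:-2])).max() )
cv2.imwrite('pics/side9.png',im)
sign_off()
E
```

```text
15.925 [ 0.66950892 -0.00358642  0.31392412] [-9.03700327  1.37373609  4.8616164 ] 0.010271845834638834 0.0025391170408401794
0.9701316872427983 41
the job is handed in; nothing more can be done
```

The drawer is home and the lid is held open at about 40°. The job was handed in at about 16 s of the 48 s allowed.

- **Drawer:** I pushed it with closed fingers on the pull. The catch resisted, then the force dropped as it drew home. It then rose to about 12 N against the stop, and the pictures show the front flush.
- **Lid:** I gripped the bar at 40 N and swung the lid up along its arc. The gripper position gives 40.3°, and the bar's position in the side picture reads about 41°.
- **Hold:** Over the last 0.6 s the gripper moved less than 0.1 mm and the joints were still. Only the gripper holds the lid. The jar, saucer, rake and stakes show no movement in the pictures.
- **Disagreements:** The grip point came out about 3.5 mm farther from the hinge than the nominal 205 mm. There is also a steady wrist load of about 10 N, mostly pushing back toward the robot, where 2–5 N was expected. I left it because it was steady and well below the limits.

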